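# Rebuild the top of a cleaned water-cooler tank

### The job

Put the cleaned top of this water cooler back together: lay the baffle on the ledge inside the open cold tank, set the bottle seat on the tank's rim, drop the feed probe into the bottle seat's neck and put the dust cap over the probe, in that order, building up on the tank one part at a time. Set every part down level and fully home, without dropping it or knocking it over, and leave the tape roll and the tools where they lie.

Things in the scene. Friction and masses are not known exactly. Their poses are not given: they have to be found in the camera images.
- cold_tank: The target: open round steel tank in a silvery jacket, upright, held fast; 164 mm outside diameter, 110 mm high, bore 124 mm, flat rim 20 mm wide. A ledge in the bore (hole 82 mm) has its top 62 mm above the tank's underside, 48 mm below the rim. Origin: centre of the underside, on the bench; z up. It stands at any of six places shared with the hot tank and the four parts.
- hot_tank: Not part of the job: the closed white hot tank with a rounded top and a small steel flange and stub on it, 140 mm diameter, 156 mm high, held fast. Origin: centre of the underside; z up.
- baffle: Part 1, loose, lying flat: white plastic disc, 108 mm diameter, 4 mm thick, edge raised to 9 mm, six dark holes; in the middle an upright lug 40 mm long (along x), 12 mm thick (along y), top 34 mm above the underside: grip it across the 12 mm. 65 to 125 g. Origin: centre of the underside; z up. Seated on the ledge its origin is 62 mm above the tank's.
- bottle_seat: Part 2, loose, right way up: white ring. From below: spigot 112 mm diameter, 10 mm high; flange 156 mm from 10 to 18 mm, 4 mm wide edge lip to 24 mm; open neck tube, 65 mm outside, 55 mm inside, from 18 to 46 mm: grip it across the neck. 120 to 220 g. Origin: centre of the spigot's underside; z up. Seated (spigot in the bore, flange on the rim) its origin is 100 mm above the tank's.
- feed_probe: Part 3, loose, standing on its foot: white round body 46 mm diameter, 24 mm high (foot chamfered to 36 mm), flange 62 mm from 24 to 28 mm, spike 20 mm from 28 to 60 mm with a blunt tip to 66 mm: grip it by the spike. 45 to 80 g. Origin: centre of the foot's underside; z up. Seated (body in the neck, flange on the neck's top) its origin is 122 mm above the tank's.
- dust_cap: Part 4, loose: white cap like an upturned cup, open side down, 82 mm outside and 76 mm inside diameter, 73 mm high (70 mm inside), round knob 22 mm diameter on top up to 101 mm: grip it by the knob. 65 to 125 g. Origin: centre of the open underside; z up. Seated, it covers neck and probe, stands on the bottle seat's flange and its origin is 118 mm above the tank's.
- tape_roll: Bystander, loose: roll of silvery foil tape with a cardboard core, 92 mm diameter, 48 mm high, lying flat near the middle of the bench. Origin: centre of the underside.
- screwdriver: Bystander, loose: screwdriver, 190 mm long, lying on the bench to the robot's left. Origin: at its middle, underside; x along it.
- wrench: Bystander, loose: steel wrench, 170 mm long, lying on the bench to the robot's right. Origin: at its middle, underside; x along it.
Things that resemble listed ones, but are neither listed nor needed, are in the scene too. Leave any orange look-alike of the bottle_seat alone. What is shaped like the dust_cap but black is not meant.

How it is judged:
On the way, in this order (a step that is already met when the one before it is completed fails the run):
1. the baffle lies level on the ledge inside the cold tank (z of baffle in the frame of cold_tank between 0.059 and 0.066 m and horizontal distance between baffle and cold_tank below 0.01 m and angle between baffle's own z axis and vertical below 0.06 rad), for 0.2 s.
2. the bottle seat sits level on the cold tank's rim, its spigot inside (z of bottle_seat in the frame of cold_tank between 0.097 and 0.104 m and horizontal distance between bottle_seat and cold_tank below 0.01 m and angle between bottle_seat's own z axis and vertical below 0.06 rad), for 0.2 s.
3. the feed probe stands fully down in the bottle seat's neck (z of feed_probe in the frame of cold_tank between 0.119 and 0.126 m and horizontal distance between feed_probe and cold_tank below 0.014 m and angle between feed_probe's own z axis and vertical below 0.06 rad), for 0.2 s.
4. the dust cap stands over the probe and neck, down on the bottle seat (z of dust_cap in the frame of cold_tank between 0.115 and 0.122 m and horizontal distance between dust_cap and cold_tank below 0.017 m and angle between dust_cap's own z axis and vertical below 0.06 rad), for 0.2 s.
At the end, for the whole second after the job is handed in: All four parts are stacked on the cold tank, released, at rest and level within 0.06 rad: baffle on the ledge (centred within 10 mm), bottle seat on the rim (10 mm), feed probe down in the neck (14 mm), dust cap over it on the bottle seat (17 mm); every height within -3 to +4 mm of its seat (all of step 1 and all of step 2 and all of step 3 and all of step 4 and linear speed of each of baffle, bottle_seat, feed_probe, dust_cap below 0.02 m/s and angular speed of each of baffle, bottle_seat, feed_probe, dust_cap below 0.2 rad/s); the robot touches nothing.
It fails at once if the tape roll, screwdriver or wrench is shifted by more than 25 mm (distance of any of tape_roll, screwdriver, wrench from where it was at the start of the episode above 0.025 m).
It fails at once if a cooler part is dropped or knocked over: it moves faster than 0.6 m/s (a fall of about 18 mm) or lies tilted by more than 0.6 rad ((linear speed of baffle above 0.6 m/s and contact force between baffle and the fingers below 0.1 N) or (linear speed of bottle_seat above 0.6 m/s and contact force between bottle_seat and the fingers below 0.1 N) or (linear speed of feed_probe above 0.6 m/s and contact force between feed_probe and the fingers below 0.1 N) or (linear speed of dust_cap above 0.6 m/s and contact force between dust_cap and the fingers below 0.1 N) or angle between any of baffle, bottle_seat, feed_probe, dust_cap's own z axis and vertical above 0.6 rad).
It also fails if it takes over 112 s, if anything falls off the work surface, if the arm or the gripper's body presses on something with over 40 N, if the wrist force passes 120 N, or if a joint passes its speed limit or range.

### The arm

A 6-joint arm with a two-finger parallel gripper is mounted at the origin on the work surface. World frame = base frame: x ahead of the robot, y to its left, z up, the work surface at z = 0. Lengths are in m, angles in rad, forces in N, time in s.
With the tool pointing down it reaches from about 0.3 to 0.85 m from the base axis. Payload 5.4 kg.
Tool frame: the origin (TCP) lies between the finger pads; the fingertips stand 25 mm ahead of it and the grasp point (between the pads) lies 6 mm ahead of it; z points along the fingers, y is the direction in which the jaws open and shut (so a half turn about z gives the same grasp; the last joint's range is limited). The gripper opens to 85 mm and grips with 20 to 120 N. Pads are 22 mm wide; open, the fingers measure 114 mm over their backs; the gripper's body (76 mm by 85 mm) begins 54 mm behind the grasp point. The pads swing forward as they close: fully open they stand 13 mm farther back than shut.
Start: joints at [1.055, 0.158, 1.597, -0, 1.386, -0.21], TCP at [0.173, 0.548, 0.256] pointing down, gripper open.
Joint ranges: [-2.91, 2.91], [-0.94, 2.29], [0.18, 2.7], [-1.29, 4.43], [0.17, 2.64], [-3, 3]. Speed limits (rad/s): [2.57, 2.57, 3.14, 3.14, 3.14, 3.14].

### API

Orientations are given as a unit quaternion [x, y, z, w].
In Python, from cell import bot gives the robot as it stands.
- The arm moves only by the tool apply_moves, never from a script. Its arguments are lists of equal length, an entry for each row: "travel": the shift along the tool's x, y, z in mm, a list of three; "dr": the turn, a rotation vector about the tool's x, y, z in degrees, a list of three; "fingers": the finger opening in mm, from 0 to 85.4. A call has 1 to 12 rows; each row shifts and turns the pose as measured when the row begins, along the tool's axes as they then stand; what a row does not reach is not made up. A row lasts 1/8 s, in which the tool goes at most 62.5 mm and 10.7 degrees, less where a joint would pass 70% of its speed; a pose out of reach is approached as far as the arm can. A call is refused whole if a number of a shift passes 62.5 or a number of a turn 10.7, either way. A call with a gripper value outside its range is refused whole. The fingers move at their own pace and stop on an object; the grip force is fixed at half the most. Time passes only in rows, so rows that do not move let the fingers close. It gives the time, the measured TCP pose, the force and the opening at its end, in the units of the state.
- bot.get_obs(): the state, without advancing time (a new reading comes with each control period).
- bot.capture(name): name is "scene" or "side" or "wrist"; returns a dict with "frame" (384x512x3 uint8, red, green, blue), "fx", "fy", "cx", "cy" (pixels), "T" (4x4, takes a point from camera to world coordinates); the wrist camera has in their place "tool_from_camera" (4x4, takes a point from camera to tool coordinates, whose origin is the TCP and whose axes are the flange's). Camera axes: x right, y down, z forward; pixel columns grow to the right and rows downward; lengths in m; the calibration is good to about 2 mm. A picture is of the moment at which its call begins: read the wrist's pose just before it. There is no depth.
- bot.close_job(): hands the job in, once; it reports no verdict.
Trained networks look in a picture, given as the dict that the camera call returned (one of the last four; its "shot" number tells which), for a name from the list of things; names that differ only in an ending like _2 or _b are one class to them, and where a whole thing is asked for, a point or a joint stands for the part that bears it (a point fixed in the world has none). Each returns a list of dicts, best first, with "p" (0 to 1); they miss things now and then, are a little off and sometimes report something else, mostly with a low value. They report only what shows in the picture. A call takes as long as a camera call. They do not tell look-alikes from the thing itself.
- bot.spot_in(picture, name): "rect" ([left, top, width, height] in pixels, round what is visible of it).
- bot.outline_of(picture, name): "mask" (384x512 bool, what is visible of it) and "rect" ([left, top, width, height] in pixels, round what is visible of it).
The state is a dict: "t": time; "q": joint angles; "joint_velocities": joint speeds; "joint_torque": joint torques, N m; "tool_pos": TCP position; "ee_rot": TCP orientation; "wrist_force": force on the tool from outside, world axes, zero at the start; "moment": the same for the moment, N m; "gripper_width": finger opening in m.
Only numpy, scipy, OpenCV 4.12 (cv2) and the standard library are available. Lean on these libraries where they do the work, as an engineer would, in place of code of your own. Each camera call takes 0.05 s, during which the arm holds its last target. There are 200 camera calls.

## Working session

There is one attempt and no reset: what is moved stays moved. The work goes in short steps, Python scripts to look and compute and a tool call to move; the robot and the scene stay as the last step left them, time stands still between calls to the robot, and variables do not carry over. Pictures are saved under pics/ and viewed, about 12 in all and at most 16, crops included, and the job is handed in when it is done.

Besides the shell and the picture viewer there is one more tool, called after "Emit:" in YAML: its name, and indented under it one key for each argument. apply_moves: Moves the arm, as the interface text tells. Its arguments: {"type":"object","properties":{"travel":{"type":"array","items":{"type":"array","items":{"type":"number"}}},"dr":{"type":"array","items":{"type":"array","items":{"type":"number"}}},"fingers":{"type":"array","items":{"type":"number"}}},"required":["travel","dr","fingers"]}

```bash
mkdir -p pics; ls
python3 - <<'E'
from cell import bot
import cv2, numpy as np
o=bot.get_obs(); print(o)
ims=[]
for c in ["scene","side"]:
    p=bot.capture(c); print(c,p["fx"],p["cx"],p["cy"],np.round(p["T"],3).tolist())
    cv2.imwrite(f"pics/{c}0.png",p["frame"][:,:,::-1])
    for n in ["cold_tank","hot_tank","baffle","bottle_seat","feed_probe","dust_cap","tape_roll","screwdriver","wrench"]:
        print(n,[(d["rect"],round(d["p"],2)) for d in bot.spot_in(p,n)][:4])
E
```

```text
pics
{'t': 0.0, 'q': array([ 1.05491758e+00,  1.59021921e-01,  1.59828383e+00, -3.51619319e-06,
        1.38619055e+00, -2.10102463e-01]), 'joint_velocities': array([-1.20897423e-03,  5.12040257e-05, -1.02753165e-03, -1.76647248e-04,
        1.58135108e-03,  1.25889434e-03]), 'joint_torque': array([ 1.69581093e-03, -3.95996833e+01, -3.31435525e+01, -1.98702687e-04,
        8.48839001e-03,  1.16634894e-05]), 'tool_pos': array([0.17282882, 0.547813  , 0.25530625]), 'ee_rot': array([ 1.52292826e-01,  9.88334958e-01, -8.90414917e-04, -3.36349945e-04]), 'wrist_force': array([0.23792402, 0.23199737, 0.27126169]), 'moment': array([0.0069868, 0.0166775, 0.020977 ]), 'gripper_width': 0.08543291718708458}
scene 459.54708459960955 251.1669436401746 192.37887386305817 [[-0.745, 0.485, -0.458, 1.055], [0.667, 0.524, -0.529, 0.625], [-0.017, -0.7, -0.714, 0.92], [0.0, 0.0, 0.0, 1.0]]
cold_tank [([272.5, 182.1, 67.5, 77.1], 0.89)]
hot_tank [([215.0, 132.8, 47.8, 65.8], 0.85), ([147.1, 194.3, 40.2, 30.2], 0.31)]
baffle [([151.8, 194.1, 34.0, 30.7], 0.59)]
bottle_seat [([207.3, 248.0, 67.6, 58.9], 0.
[... 321 characters left out ...]
.7, 68.0], 0.4)]
wrench [([137.8, 155.8, 45.8, 28.8], 0.75), ([281.2, 269.4, 60.3, 70.5], 0.28)]
side 360.1741185099897 255.9122299929444 193.79862431064726 [[0.866, -0.208, 0.454, -0.002], [-0.499, -0.397, 0.77, -0.831], [0.02, -0.894, -0.448, 0.549], [0.0, 0.0, 0.0, 1.0]]
cold_tank [([315.1, 257.6, 32.0, 30.0], 0.72), ([195.2, 157.0, 58.1, 54.4], 0.67)]
hot_tank [([239.2, 183.5, 58.4, 60.7], 0.55)]
baffle [([318.1, 213.3, 37.0, 19.3], 0.63)]
bottle_seat [([136.6, 168.9, 42.2, 21.1], 0.79)]
feed_probe []
dust_cap [([245.5, 142.7, 26.0, 25.7], 0.68), ([191.5, 146.6, 23.4, 30.5], 0.66)]
tape_roll []
screwdriver []
wrench [([329.0, 237.6, 55.3, 38.5], 0.62), ([239.9, 179.9, 56.5, 64.7], 0.46)]
```

View pics/scene0.png

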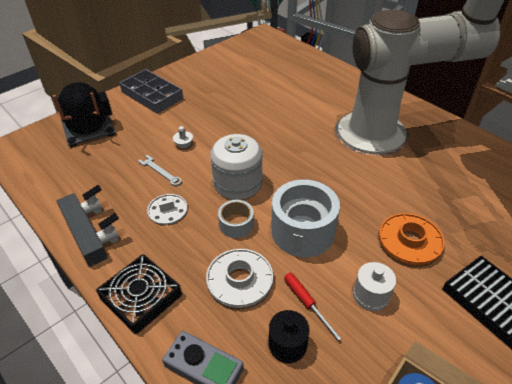

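View pics/side0.png

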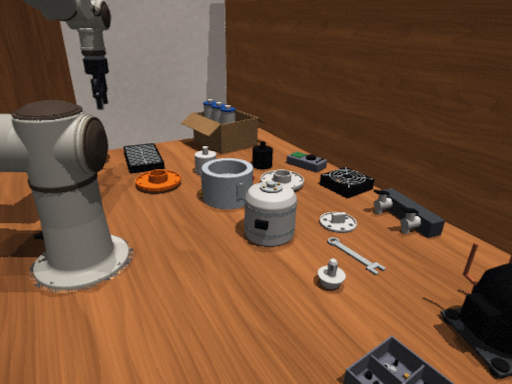

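The pictures show, in scene pixels, the cold tank (305,218), white seat (240,277), baffle (167,209), probe (183,137), white dust cap (374,286) and hot tank (237,165). The tape (237,218) and screwdriver (312,305) are next to the tank. The orange seat and the black cap are decoys.

```bash
cat > h.py <<'E'
from cell import bot
import cv2, numpy as np
from scipy.optimize import least_squares
from scipy.spatial.transform import Rotation as R
# silhouette profiles: (radius, z)
P={"cold_tank":[(.082,0),(.082,.11)],"hot_tank":[(.07,0),(.07,.12)],"baffle":[(.054,0),(.054,.009)],
"bottle_seat":[(.056,0),(.078,.010),(.078,.024),(.0325,.046)],"feed_probe":[(.018,0),(.023,.005),(.031,.024),(.031,.028),(.01,.06),(.004,.066)],
"dust_cap":[(.041,0),(.041,.073),(.011,.101)],"tape_roll":[(.046,0),(.046,.048)]}
A=np.linspace(0,2*np.pi,72,endpoint=False)
def camT(p,pose=None):
    if "T" in p: return np.array(p["T"])
    M=np.eye(4); M[:3,:3]=R.from_quat(pose["ee_rot"]).as_matrix(); M[:3,3]=pose["tool_pos"]
    return M@np.array(p["tool_from_camera"])
def proj(p,T,X):
    c=(np.atleast_2d(X)-T[:3,3])@T[:3,:3]
    return np.c_[p["fx"]*c[:,0]/c[:,2]+p["cx"],p["fy"]*c[:,1]/c[:,2]+p["cy"]]
def unproj(p,T,uv,z):
    uv=np.atleast_2d(uv); d=np.c_[(uv[:,0]-p["cx"])/p["fx"],(uv[:,1]-p["cy"])/p["fy"],np.ones(len(uv))]@T[:3,:3].T
    return T[:3,3]+d*((z-T[2,3])/d[:,2])[:,None]
def solid(name,x,y,z0=0):
    return np.vstack([np.c_[x+r*np.cos(A),y+r*np.sin(A),0*A+z+z0] for r,z in P[name]])
def fitrect(p,T,name,rect,z0=0):
    l,t,w,h=rect; tgt=np.array([l,t,l+w,t+h])
    x0=unproj(p,T,[l+w/2,t+h/2],z0+.02)[0,:2]
    def f(v):
        q=proj(p,T,solid(name,*v,z0)); return np.r_[q.min(0),q.max(0)]-tgt
    s=least_squares(f,x0); return s.x,s.fun
def world_to_tool(o,d): return R.from_quat(o["ee_rot"]).inv().apply(d)*1000
def mrect(m):
    m=m.astype(np.uint8); n,l,s,c=cv2.connectedComponentsWithStats(m); i=1+np.argmax(s[1:,4]); return s[i,:4].tolist()
E
python3 - <<'E'
from h import *
for c in ["scene","side"]:
    p=bot.capture(c); T=camT(p)
    for n in P:
        for d in bot.outline_of(p,n)[:3]:
            if d["p"]<.5: continue
            r=mrect(d["mask"]); x,e=fitrect(p,T,n,r); print(c,n,round(d["p"],2),r,np.round(x,3),np.round(e,1),round(np.hypot(*x),3))
E
```

```text
scene hot_tank 0.97 [211, 134, 52, 66] [ 0.464 -0.11 ] [-0.1 -0.1  0.1  0. ] 0.477
scene hot_tank 0.6 [207, 249, 66, 59] [0.696 0.17 ] [  0.  -13.5  -0.1  11.4] 0.716
scene baffle 0.88 [148, 194, 40, 31] [ 0.675 -0.158] [-0.3 -0.4  0.3  0.4] 0.693
scene bottle_seat 0.77 [379, 213, 66, 52] [0.289 0.346] [-0.1 -0.4  0.1  0.3] 0.451
scene bottle_seat 0.7 [207, 249, 66, 59] [0.679 0.145] [-0.6 -0.6  0.6  0.4] 0.694
scene feed_probe 0.85 [173, 127, 20, 21] [ 0.479 -0.355] [-0.1 -0.2  0.1  0.2] 0.596
scene dust_cap 0.79 [354, 262, 42, 49] [0.483 0.376] [-0.7 -0.4  0.6  0.3] 0.612
scene dust_cap 0.66 [269, 310, 41, 54] [0.709 0.333] [-0.3 -0.1  0.3  0.1] 0.783
scene tape_roll 0.68 [218, 200, 36, 37] [0.571 0.006] [-0.1 -1.1  0.1  0.9] 0.571
side cold_tank 0.7 [199, 157, 54, 53] [0.454 0.132] [ 1.1  0.7 -1.1 -0.2] 0.472
side hot_tank 0.77 [243, 181, 54, 66] [ 0.467 -0.111] [ 0.6  1.5 -0.6 -0.9] 0.48
side baffle 0.95 [319, 212, 37, 21] [ 0.67  -0.167] [-0.4 -0.4  0.4  0.3] 0.69
side bottle_seat 0.6 [260, 170, 43, 20] [0.674 0.138] [-0.4 -1.3  0.4  1. ] 0.689
side feed_probe 0.88 [317, 259, 28, 29] [ 0.476 -0.361] [-0.  -0.5  0.   0.4] 0.598
side feed_probe 0.63 [260, 169, 44, 22] [0.655 0.106] [ 13.1   1.7 -13.1  -0.2] 0.663
side dust_cap 0.77 [252, 141, 21, 28] [0.704 0.321] [-0.  -0.5  0.   0.4] 0.774
side dust_cap 0.73 [194, 146, 22, 28] [0.481 0.375] [-0.2 -1.2  0.2  0.9] 0.61
```

Emit:
apply_moves:
  travel:
    - [-45, -34, 0]
    - [-45, -34, 0]
    - [-45, -34, 0]
    - [-45, -34, 0]
    - [-45, -34, 0]
    - [-45, -34, 0]
    - [-45, -34, 0]
    - [-45, -34, 0]
    - [-45, -34, 0]
    - [-45, -34, 0]
    - [-45, -34, 0]
    - [-45, -34, 0]
  dr:
    - [0, 0, 0]
    - [0, 0, 0]
    - [0, 0, 0]
    - [0, 0, 0]
    - [0, 0, 0]
    - [0, 0, 0]
    - [0, 0, 0]
    - [0, 0, 0]
    - [0, 0, 0]
    - [0, 0, 0]
    - [0, 0, 0]
    - [0, 0, 0]
  fingers: [85, 85, 85, 85, 85, 85, 85, 85, 85, 85, 85, 85]

```text
t: 3.3
tool_pos: [0.5775, -0.0168, 0.2589]
ee_rot: [0.149, 0.989, 0.003, 0.004]
wrist_force: [0.6, 0.1, 0.4]
gripper_width: 0.085
```

Run:
```python
from h import *
o=bot.get_obs(); p=bot.capture("wrist"); T=camT(p,o)
print(np.round(p["tool_from_camera"],3).tolist(), p["fx"], o["q"].round(2))
cv2.imwrite("pics/w1.png",p["frame"][:,:,::-1])
for n in ["baffle"]:
    for d in bot.outline_of(p,n)[:3]:
        r=mrect(d["mask"]); x,e=fitrect(p,T,n,r); print(n,round(d["p"],2),r,np.round(x,3),np.round(e,1))
```

```text
[[0.0, -0.964, -0.267, 0.069], [1.0, -0.0, 0.001, 0.0], [-0.001, -0.267, 0.964, -0.118], [0.0, 0.0, 0.0, 1.0]] 272.79058174092415 [-0.24  0.16  1.59  0.01  1.38 -1.51]
baffle 0.78 [146, 219, 69, 65] [ 0.677 -0.159] [-2.  -0.8  2.   1.1]
```

View pics/w1.png

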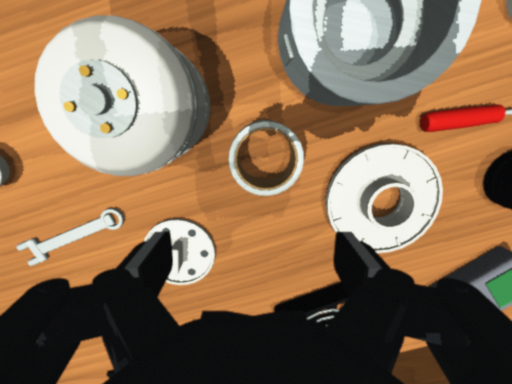

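Emit:
apply_moves:
  travel:
    - [-34, -27, 25]
    - [-34, -27, 25]
    - [-34, -27, 25]
    - [-34, -27, 25]
    - [0, 0, 0]
  dr:
    - [0, 0, 0]
    - [0, 0, 0]
    - [0, 0, 0]
    - [0, 0, 0]
    - [0, 0, 0]
  fingers: [60, 60, 60, 60, 60]

```text
t: 4.03
tool_pos: [0.68, -0.1656, 0.1559]
ee_rot: [0.151, 0.989, 0.003, 0.004]
wrist_force: [-0.5, 0.5, 0.1]
gripper_width: 0.0601
```

Run:
```python
from h import *
o=bot.get_obs(); p=bot.capture("wrist"); T=camT(p,o)
print(o["tool_pos"].round(4),o["ee_rot"].round(4))
cv2.imwrite("pics/w2.png",p["frame"][:,:,::-1])
for n in ["baffle"]:
    for d in bot.outline_of(p,n)[:3]:
        r=mrect(d["mask"]); x,e=fitrect(p,T,n,r); print(n,round(d["p"],2),r,np.round(x,4),np.round(e,1),world_to_tool(o,np.r_[x,0]-o["tool_pos"]).round())
```

```text
[ 0.68   -0.1656  0.1559] [0.1508 0.9885 0.0028 0.0043]
baffle 0.83 [199, 122, 109, 104] [ 0.6749 -0.1619] [ 0.2 -0.9 -0.2  1.1] [  7.   1. 156.]
```

View pics/w2.png

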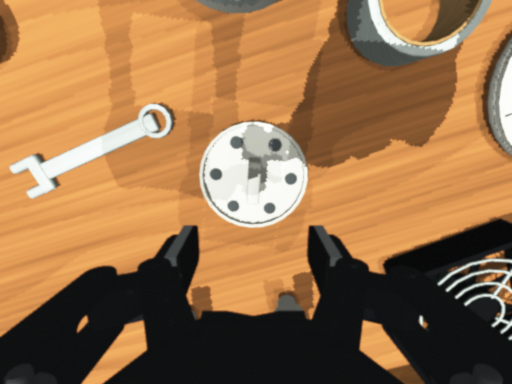

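Emit:
apply_moves:
  travel:
    - [7, 1, 30]
    - [0, 0, 35]
    - [0, 0, 30]
    - [0, 0, 15]
    - [0, 0, 8]
  dr:
    - [0, 0, 3.9]
    - [0, 0, 0]
    - [0, 0, 0]
    - [0, 0, 0]
    - [0, 0, 0]
  fingers: [50, 50, 50, 50, 50]

```text
t: 4.75
tool_pos: [0.6807, -0.1551, 0.0504]
ee_rot: [0.181, 0.983, 0.002, 0.014]
wrist_force: [1.5, -0.1, 0.1]
gripper_width: 0.0503
```

```bash
cat >> h.py <<'E'
def level(o,yaw=None):
    "rotvec (deg, tool) making the tool vertical; yaw = world angle of tool y (deg) or None to keep"
    M=R.from_quat(o["ee_rot"]); y=M.as_matrix()[:,1]; a=np.arctan2(y[1],y[0]) if yaw is None else np.radians(yaw)
    y=np.array([np.cos(a),np.sin(a),0]); z=np.array([0,0,-1.]); D=np.c_[np.cross(y,z),y,z]
    return np.degrees((M.inv()*R.from_matrix(D)).as_rotvec()).round(2), np.degrees(a).round(1)
E
python3 - <<'E'
from h import *
o=bot.get_obs(); p=bot.capture("wrist"); T=camT(p,o)
print(o["tool_pos"].round(4),level(o),o["wrist_force"],world_to_tool(o,np.r_[.6749,-.1619,0]-o["tool_pos"]).round(1))
cv2.imwrite("pics/w3.png",p["frame"][100:,60:460,::-1])
E
```

```text
[ 0.6807 -0.1551  0.0504] (array([ 0.5 ,  1.59, -0.01]), np.float64(69.2)) [ 1.50848725 -0.0696026   0.07549913] [ 4.4 -8.8 50.2]
```

View pics/w3.png

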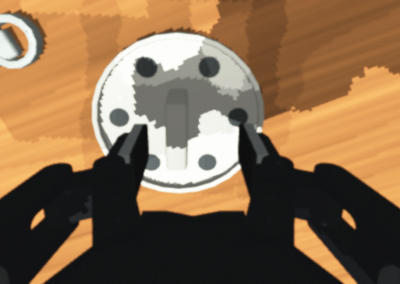

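Emit:
apply_moves:
  travel:
    - [4, -9, 0]
    - [0, 0, 0]
    - [0, 0, 8]
    - [0, 0, 5]
  dr:
    - [0.5, 1.6, 0]
    - [0, 0, 0]
    - [0, 0, 0]
    - [0, 0, 0]
  fingers: [50, 50, 50, 50]

```text
t: 5.3
tool_pos: [0.6752, -0.1636, 0.0397]
ee_rot: [0.181, 0.983, -0.001, 0.001]
wrist_force: [0.6, -0.2, -0.0]
gripper_width: 0.0499
```

Run:
```python
from h import *
o=bot.get_obs()
print(o["tool_pos"].round(4),level(o),o["wrist_force"],world_to_tool(o,np.r_[.6749,-.1619,0]-o["tool_pos"]).round(1))
```

```text
[ 0.6752 -0.1636  0.0397] (array([-0.05,  0.18,  0.  ]), np.float64(69.1)) [ 0.59292569 -0.19320623 -0.04132686] [ 1.   1.5 39.7]
```

Good. Lower 4 mm and close.

Emit:
apply_moves:
  travel:
    - [1, 1, 4]
    - [0, 0, 0]
    - [0, 0, 0]
    - [0, 0, 0]
    - [0, 0, 0]
    - [0, 0, 0]
    - [0, 0, 0]
  dr:
    - [0, 0, 0]
    - [0, 0, 0]
    - [0, 0, 0]
    - [0, 0, 0]
    - [0, 0, 0]
    - [0, 0, 0]
    - [0, 0, 0]
  fingers: [50, 30, 5, 5, 5, 5, 5]

```text
t: 6.18
tool_pos: [0.6741, -0.1619, 0.0345]
ee_rot: [0.181, 0.983, -0.001, 0.001]
wrist_force: [0.1, -0.1, 0.5]
gripper_width: 0.0108
```

Emit:
apply_moves:
  travel:
    - [0, 0, -20]
    - [0, 0, -50]
    - [0, 0, -50]
    - [0, 0, -50]
    - [10, 10, -25]
    - [30, 30, 0]
    - [40, 40, 0]
    - [40, 40, 0]
    - [40, 40, 0]
    - [30, 30, 0]
    - [10, 7, 0]
    - [0, 0, 0]
  dr:
    - [0, 0, 0]
    - [0, 0, 0]
    - [0, 0, 0]
    - [0, 0, 0]
    - [0, 0, 0]
    - [0, 0, 0]
    - [0, 0, 0]
    - [0, 0, 0]
    - [0, 0, 0]
    - [0, 0, 0]
    - [0, 0, 0]
    - [0, 0, 0]
  fingers: [5, 5, 5, 5, 5, 5, 5, 5, 5, 5, 5, 5]

```text
t: 7.68
tool_pos: [0.5562, 0.0996, 0.2527]
ee_rot: [0.182, 0.983, -0.001, 0.012]
wrist_force: [-0.6, 0.5, -1.2]
gripper_width: 0.0108
```

Run:
```python
from h import *
o=bot.get_obs(); p=bot.capture("wrist"); T=camT(p,o)
print(o["tool_pos"].round(4),level(o),o["gripper_width"],o["wrist_force"])
cv2.imwrite("pics/w4.png",p["frame"][:,:,::-1])
for d in bot.outline_of(p,"cold_tank")[:2]:
    r=mrect(d["mask"]); x,e=fitrect(p,T,"cold_tank",r); print("wrist",round(d["p"],2),r,np.round(x,4),np.round(e,1))
p=bot.capture("scene"); T=camT(p)
for d in bot.outline_of(p,"cold_tank")[:2]:
    r=mrect(d["mask"]); x,e=fitrect(p,T,"cold_tank",r); print("scene",round(d["p"],2),r,np.round(x,4),np.round(e,1))
x,e=fitrect(p,T,"cold_tank",[272.5,182.1,67.5,77.1]); print(x,e)
```

```text
[0.5562 0.0996 0.2527] (array([ 0.17,  1.35, -0.  ]), np.float64(69.0)) 0.010768982328489897 [-0.60940021  0.52072792 -1.21552841]
wrist 0.62 [161, 0, 187, 151] [0.4769 0.1322] [  1.4 -18.6  -1.4  27.1]
scene 0.57 [271, 179, 70, 79] [0.4619 0.1419] [ 0.4  0.2 -0.4 -0.1]
[0.46618828 0.14665089] [-1.06034773 -1.14826557  0.97144642  0.81964317]
```

View pics/w4.png

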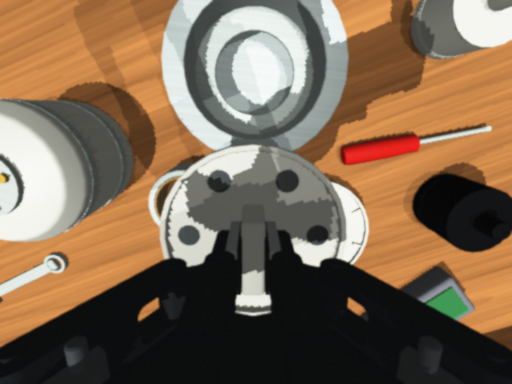

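```bash
cat >> h.py <<'E'
def rimfit(p,T,mask,z,r,vmax=384,vmin=2):
    c=max(cv2.findContours(mask.astype(np.uint8),0,1)[0],key=cv2.contourArea)[:,0,:].astype(float)
    c=c[(c[:,1]>vmin)&(c[:,1]<vmax)&(c[:,0]>2)&(c[:,0]<509)]
    X=unproj(p,T,c,z)[:,:2]
    s=least_squares(lambda v:np.hypot(*(X-v).T)-r,X.mean(0),loss="soft_l1",f_scale=.002)
    return s.x,np.median(abs(s.fun)),len(c)
E
python3 - <<'E'
from h import *
o=bot.get_obs(); p=bot.capture("wrist"); T=camT(p,o)
m=bot.outline_of(p,"cold_tank")[0]["mask"]
print(rimfit(p,T,m,.11,.082,140))
p2=bot.capture("scene"); T2=camT(p2)
for d in bot.outline_of(p2,"cold_tank")[:1]:
    print(rimfit(p2,T2,d["mask"],.11,.082,205))
x=np.array([.4599,.1385])
im=p["frame"][:,:,::-1].copy()
x=rimfit(p,T,m,.11,.082,140)[0]
for r,z in [(.082,.11),(.062,.11),(.041,.062)]:
    cv2.polylines(im,[proj(p,T,np.c_[x[0]+r*np.cos(A),x[1]+r*np.sin(A),0*A+z]).astype(int)],True,(0,0,255),1)
cv2.imwrite("pics/w5.png",im[:200,120:400])
E
```

```text
(array([0.45935521, 0.13854694]), np.float64(0.0012087254683106896), 278)
(array([0.46357341, 0.14520393]), np.float64(0.0017186573092837498), 82)
```

View pics/w5.png

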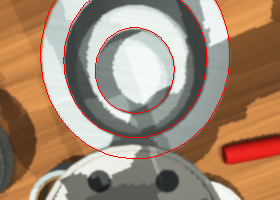

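Emit:
apply_moves:
  travel:
    - [40, 1, 0]
    - [40, 1, 10]
    - [22, 0, 25]
    - [0, 0, 20]
    - [0, 0, 0]
  dr:
    - [0.2, 1.35, 0]
    - [0, 0, 0]
    - [0, 0, 0]
    - [0, 0, 0]
    - [0, 0, 0]
  fingers: [5, 5, 5, 5, 5]

```text
t: 8.7
tool_pos: [0.4602, 0.1367, 0.1943]
ee_rot: [0.185, 0.983, -0.0, -0.001]
wrist_force: [-0.1, 0.4, -1.0]
gripper_width: 0.0108
```

```bash
cat > g.py <<'E'
import sys
from h import *
# usage: g.py x y z [yaw]: shift and turn still needed
o=bot.get_obs(); x=np.array([float(a) for a in sys.argv[1:4]])
yaw=float(sys.argv[4]) if len(sys.argv)>4 else None
print("pos",o["tool_pos"].round(4),"go",world_to_tool(o,x-o["tool_pos"]).round(1),"dr",level(o,yaw),"grip",o["gripper_width"].round(4),"F",o["wrist_force"].round(1),"t",o["t"], "q6",o["q"][5].round(2))
E
python3 g.py .4594 .1385 .0965
```

```text
Traceback (most recent call last):
  File "g.py", line 6, in <module>
    print("pos",o["tool_pos"].round(4),"go",world_to_tool(o,x-o["tool_pos"]).round(1),"dr",level(o,yaw),"grip",o["gripper_width"].round(4),"F",o["wrist_force"].round(1),"t",o["t"], "q6",o["q"][5].round(2))
                                                                                                               ^^^^^^^^^^^^^^^^^^^^^^^^
AttributeError: 'float' object has no attribute 'round'
```

Emit:
apply_moves:
  travel:
    - [1, 1, 15]
    - [0, 0, 15]
    - [0, 0, 12]
    - [0, 0, 0]
  dr:
    - [0, 0, 0]
    - [0, 0, 0]
    - [0, 0, 0]
    - [0, 0, 0]
  fingers: [5, 5, 5, 5]

```text
t: 9.2
tool_pos: [0.4612, 0.1375, 0.1508]
ee_rot: [0.185, 0.983, -0.0, -0.0]
wrist_force: [0.4, 0.4, -0.8]
gripper_width: 0.0109
```

```bash
sed -i 's/o\["gripper_width"\].round(4)/round(o["gripper_width"],4)/' g.py; python3 g.py .4594 .1385 .0965
```

```text
pos [0.4612 0.1375 0.1508] go [ 2.   0.3 54.3] dr (array([-0.01, -0.02, -0.  ]), np.float64(68.7)) grip 0.0109 F [ 0.4  0.4 -0.8] t 9.2 q6 -1.16
```

Emit:
apply_moves:
  travel:
    - [2, 0, 12]
    - [0, 0, 14]
    - [0, 0, 14]
    - [0, 0, 8]
    - [0, 0, 3]
    - [0, 0, 3]
    - [0, 0, 2]
  dr:
    - [0, 0, 0]
    - [0, 0, 0]
    - [0, 0, 0]
    - [0, 0, 0]
    - [0, 0, 0]
    - [0, 0, 0]
    - [0, 0, 0]
  fingers: [5, 5, 5, 5, 5, 5, 5]

```text
t: 10.07
tool_pos: [0.4597, 0.1383, 0.0965]
ee_rot: [0.185, 0.983, -0.001, -0.001]
wrist_force: [-8.7, -1.2, 13.3]
gripper_width: 0.011
```

```bash
python3 g.py .4594 .1385 .0965
```

```text
pos [0.4597 0.1383 0.0965] go [ 0.3  0.1 -0. ] dr (array([-0.12, -0.14, -0.  ]), np.float64(68.7)) grip 0.011 F [-8.7 -1.2 13.3] t 10.075 q6 -1.16
```

Emit:
apply_moves:
  travel:
    - [0, 0, 0]
    - [0, 0, 0]
    - [0, 0, 0]
    - [0, 0, 0]
  dr:
    - [0, 0, 0]
    - [0, 0, 0]
    - [0, 0, 0]
    - [0, 0, 0]
  fingers: [20, 30, 35, 35]

```text
t: 10.58
tool_pos: [0.461, 0.1384, 0.0976]
ee_rot: [0.185, 0.983, -0.0, 0.0]
wrist_force: [-0.5, 0.1, -0.4]
gripper_width: 0.0354
```

Emit:
apply_moves:
  travel:
    - [0, 0, -20]
    - [0, 0, -40]
    - [0, 0, -40]
    - [0, 0, -40]
    - [0, 0, 0]
  dr:
    - [0, 0, 0]
    - [0, 0, 0]
    - [0, 0, 0]
    - [0, 0, 0]
    - [0, 0, 0]
  fingers: [35, 35, 35, 35, 35]

```text
t: 11.2
tool_pos: [0.4602, 0.1384, 0.2403]
ee_rot: [0.185, 0.983, -0.001, -0.001]
wrist_force: [0.5, 0.2, -0.1]
gripper_width: 0.035
```

Run:
```python
from h import *
o=bot.get_obs(); p=bot.capture("wrist"); T=camT(p,o); print(o["tool_pos"])
m=bot.outline_of(p,"cold_tank"); print([ (d["p"],d["rect"]) for d in m])
if m: print(rimfit(p,T,m[0]["mask"],.11,.082,300))
m=bot.outline_of(p,"baffle"); print([ (d["p"],d["rect"]) for d in m])
if m: print(rimfit(p,T,m[0]["mask"],.071,.054,300))
im=p["frame"][:,:,::-1].copy()
x=[.4594,.1385]
for r,z in [(.082,.11),(.062,.11),(.054,.071)]:
    cv2.polylines(im,[proj(p,T,np.c_[x[0]+r*np.cos(A),x[1]+r*np.sin(A),0*A+z]).astype(int)],True,(0,0,255),1)
cv2.imwrite("pics/w6.png",im)
```

```text
[0.46018939 0.13836508 0.24028439]
[(0.71, [167.0, 91.0, 175.2, 174.9])]
(array([0.45797803, 0.13904697]), np.float64(0.002124915462264218), 563)
[(0.75, [200.3, 128.2, 103.8, 96.3])]
(array([0.45970822, 0.13775424]), np.float64(0.0010986312086321039), 272)
```

View pics/w6.png

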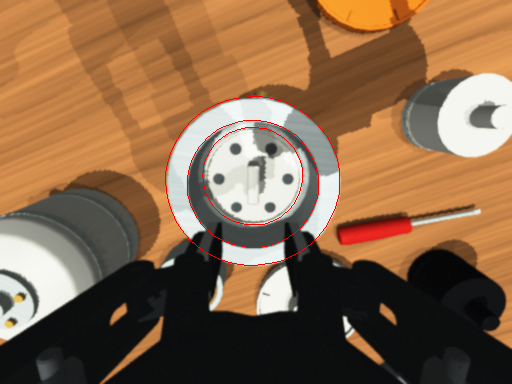

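The picture shows the baffle flat on the ledge, centred within about 2 mm. Next is the seat.

Emit:
apply_moves:
  travel:
    - [-40, 16, 0]
    - [-40, 16, 15]
    - [-40, 16, 20]
    - [-40, 16, 20]
    - [-40, 16, 20]
    - [0, 0, 0]
  dr:
    - [0, 0, 0]
    - [0, 0, 0]
    - [0, 0, 0]
    - [0, 0, 0]
    - [0, 0, 0]
    - [0, 0, 0]
  fingers: [85, 85, 85, 85, 85, 85]

```text
t: 12.1
tool_pos: [0.6695, 0.1397, 0.1377]
ee_rot: [0.185, 0.983, -0.004, -0.018]
wrist_force: [-1.1, -0.0, 0.3]
gripper_width: 0.0847
```

```bash
cat > look.py <<'E'
import sys
from h import *
# look.py name z0 : refine a part's xy with the wrist camera
o=bot.get_obs(); p=bot.capture("wrist"); T=camT(p,o); n=sys.argv[1]
z,r={"bottle_seat":(.024,.078),"feed_probe":(.028,.031),"dust_cap":(.073,.041)}[n]; z0=float(sys.argv[2])
for d in bot.outline_of(p,n)[:2]:
    x,e=fitrect(p,T,n,d["rect"],z0); print(round(d["p"],2),np.round(d["rect"]),"rect",x.round(4),e.round(1),"rim",rimfit(p,T,d["mask"],z+z0,r))
    print("go",world_to_tool(o,np.r_[x,0]-o["tool_pos"]).round(1))
print(o["tool_pos"].round(4),"dr",level(o))
cv2.imwrite(f"pics/{sys.argv[3]}.png",p["frame"][:,:,::-1])
E
python3 look.py bottle_seat 0 w7
```

```text
0.94 [175. 114. 172. 168.] rect [0.6774 0.1419] [-1.6  0.2  1.6 -0. ] rim (array([0.67766061, 0.14193902]), np.float64(0.0009011907190039914), 485)
go [-11.1   7.1 137.3]
[0.6695 0.1397 0.1377] dr (array([-0.87, -1.9 , -0.01]), np.float64(68.7))
```

View pics/w7.png

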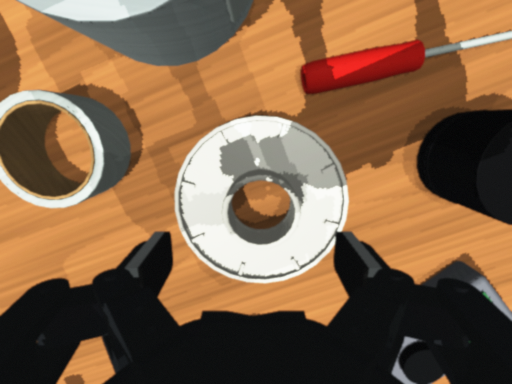

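Emit:
apply_moves:
  travel:
    - [-7, 5, 0]
    - [0, 0, 20]
    - [0, 0, 20]
    - [0, 0, 15]
    - [0, 0, 5]
    - [0, 0, 0]
  dr:
    - [-0.9, -1.9, 0]
    - [0, 0, 0]
    - [0, 0, 0]
    - [0, 0, 0]
    - [0, 0, 0]
    - [0, 0, 0]
  fingers: [85, 85, 85, 85, 85, 85]

```text
t: 12.95
tool_pos: [0.6751, 0.143, 0.0798]
ee_rot: [0.184, 0.983, 0.001, 0.002]
wrist_force: [0.1, -0.1, 0.2]
gripper_width: 0.0847
```

```bash
python3 g.py .6776 .1419 .045
```

```text
pos [0.6751 0.143  0.0798] go [-2.6 -0.2 34.8] dr (array([ 0.15,  0.24, -0.  ]), np.float64(68.8)) grip 0.0847 F [ 0.1 -0.1  0.2] t 12.95 q6 -1.17
```

Emit:
apply_moves:
  travel:
    - [-2, 0, 12]
    - [0, 0, 10]
    - [0, 0, 8]
    - [0, 0, 3]
    - [0, 0, 0]
  dr:
    - [0.1, 0.2, 0]
    - [0, 0, 0]
    - [0, 0, 0]
    - [0, 0, 0]
    - [0, 0, 0]
  fingers: [85, 85, 85, 85, 85]

```text
t: 13.58
tool_pos: [0.678, 0.1422, 0.0454]
ee_rot: [0.184, 0.983, 0.0, 0.001]
wrist_force: [0.1, 0.3, 0.4]
gripper_width: 0.0848
```

```bash
python3 g.py .6776 .1419 .045
```

```text
pos [0.678  0.1422 0.0454] go [ 0.3 -0.5  0.4] dr (array([ 0.08,  0.11, -0.  ]), np.float64(68.8)) grip 0.0848 F [0.1 0.3 0.4] t 13.575 q6 -1.17
```

Emit:
apply_moves:
  travel:
    - [0, 0, 0]
    - [0, 0, 0]
    - [0, 0, 0]
    - [0, 0, 0]
    - [0, 0, 0]
  dr:
    - [0, 0, 0]
    - [0, 0, 0]
    - [0, 0, 0]
    - [0, 0, 0]
    - [0, 0, 0]
  fingers: [72, 55, 50, 50, 50]

```text
t: 14.2
tool_pos: [0.6787, 0.1422, 0.0467]
ee_rot: [0.184, 0.983, 0.001, 0.002]
wrist_force: [-0.2, -0.8, 0.0]
gripper_width: 0.0634
```

```bash
python3 g.py .6776 .1419 .045
```

```text
pos [0.6787 0.1422 0.0467] go [ 0.9 -0.7  1.7] dr (array([ 0.11,  0.22, -0.  ]), np.float64(68.8)) grip 0.0634 F [-0.2 -0.8  0. ] t 14.2 q6 -1.17
```

Emit:
apply_moves:
  travel:
    - [0, 0, -15]
    - [0, 0, -40]
    - [0, 0, -45]
    - [0, 0, -45]
    - [0, 0, -25]
    - [10, -5, 0]
    - [40, -16, 0]
    - [40, -16, 0]
    - [40, -16, 0]
    - [40, -16, 0]
    - [25, -11, 0]
    - [0, 0, 0]
  dr:
    - [0, 0, 0]
    - [0, 0, 0]
    - [0, 0, 0]
    - [0, 0, 0]
    - [0, 0, 0]
    - [0, 0, 0]
    - [0, 0, 0]
    - [0, 0, 0]
    - [0, 0, 0]
    - [0, 0, 0]
    - [0, 0, 0]
    - [0, 0, 0]
  fingers: [50, 50, 50, 50, 50, 50, 50, 50, 50, 50, 50, 50]

```text
t: 15.7
tool_pos: [0.4511, 0.1376, 0.2154]
ee_rot: [0.184, 0.983, -0.001, -0.005]
wrist_force: [0.1, 0.3, -1.8]
gripper_width: 0.0634
```

```bash
python3 g.py .459 .1387 .1467
```

```text
pos [0.4511 0.1376 0.2154] go [-7.6  4.1 68.6] dr (array([-0.18, -0.51, -0.  ]), np.float64(68.8)) grip 0.0634 F [ 0.1  0.3 -1.8] t 15.7 q6 -1.16
```

Emit:
apply_moves:
  travel:
    - [-8, 4, 10]
    - [0, 0, 15]
    - [0, 0, 15]
    - [0, 0, 0]
  dr:
    - [-0.2, -0.5, 0]
    - [0, 0, 0]
    - [0, 0, 0]
    - [0, 0, 0]
  fingers: [50, 50, 50, 50]

```text
t: 16.2
tool_pos: [0.4604, 0.1382, 0.1698]
ee_rot: [0.184, 0.983, -0.0, -0.001]
wrist_force: [0.3, -0.3, -1.0]
gripper_width: 0.0634
```

```bash
python3 g.py .459 .1387 .1467
python3 - <<'E'
from h import *
o=bot.get_obs(); p=bot.capture("wrist"); T=camT(p,o)
z0=o["tool_pos"][2]-.0467
for d in bot.outline_of(p,"bottle_seat")[:2]:
    print(d["p"],d["rect"],rimfit(p,T,d["mask"],z0+.024,.078,250))
im=p["frame"][:,:,::-1].copy()
x=[.459,.1387]
for r,z in [(.082,.11),(.078,.024+z0)]:
    cv2.polylines(im,[proj(p,T,np.c_[x[0]+r*np.cos(A),x[1]+r*np.sin(A),0*A+z]).astype(int)],True,(0,0,255),1)
cv2.imwrite("pics/w8.png",im)
E
```

```text
pos [0.4604 0.1382 0.1698] go [ 1.4  0.  23.1] dr (array([-0.05, -0.16, -0.  ]), np.float64(68.8)) grip 0.0634 F [ 0.3 -0.3 -1. ] t 16.2 q6 -1.16
0.74 [112.0, 92.9, 277.6, 227.1] (array([0.46077819, 0.13789677]), np.float64(0.0004498604500799558), 571)
0.58 [363.3, 0.0, 73.4, 8.5] (array([0.44945758, 0.21293516]), np.float64(0.0009407804928325061), 64)
```

View pics/w8.png

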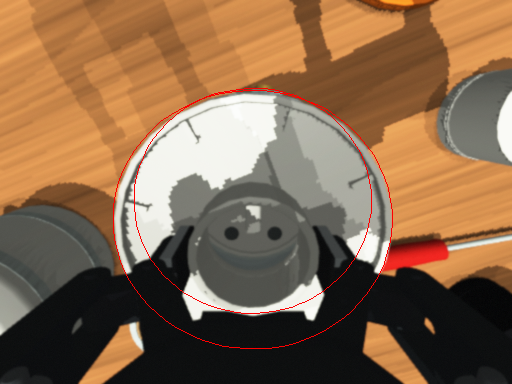

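Emit:
apply_moves:
  travel:
    - [2, 0, 6]
    - [0, 0, 7]
    - [0, 0, 5]
    - [0, 0, 3]
    - [0, 0, 2]
    - [0, 0, 1]
  dr:
    - [0, -0.1, 0]
    - [0, 0, 0]
    - [0, 0, 0]
    - [0, 0, 0]
    - [0, 0, 0]
    - [0, 0, 0]
  fingers: [50, 50, 50, 50, 50, 50]

```text
t: 17.05
tool_pos: [0.4606, 0.1391, 0.1474]
ee_rot: [0.184, 0.983, 0.0, 0.003]
wrist_force: [1.2, -0.3, -2.0]
gripper_width: 0.0636
```

```bash
python3 g.py .4586 .139 .1467
```

```text
pos [0.4606 0.1391 0.1474] go [ 1.8 -0.8  0.7] dr (array([ 0.09,  0.28, -0.  ]), np.float64(68.8)) grip 0.0636 F [ 1.2 -0.3 -2. ] t 17.05 q6 -1.16
```

Emit:
apply_moves:
  travel:
    - [1, 0, 1]
    - [0, 0, 1]
    - [0, 0, 1]
  dr:
    - [0, 0.2, 0]
    - [0, 0, 0]
    - [0, 0, 0]
  fingers: [50, 50, 50]

```text
t: 17.42
tool_pos: [0.46, 0.1394, 0.1466]
ee_rot: [0.184, 0.983, 0.0, 0.001]
wrist_force: [-5.1, -1.3, 6.7]
gripper_width: 0.0633
```

```bash
python3 g.py .4586 .139 .1467
```

```text
pos [0.46   0.1394 0.1466] go [ 1.1 -0.9 -0.1] dr (array([ 0.06,  0.08, -0.  ]), np.float64(68.8)) grip 0.0633 F [-5.1 -1.3  6.7] t 17.425 q6 -1.16
```

Emit:
apply_moves:
  travel:
    - [0, 0, 0]
    - [0, 0, 0]
    - [0, 0, 0]
    - [0, 0, 0]
  dr:
    - [0, 0, 0]
    - [0, 0, 0]
    - [0, 0, 0]
    - [0, 0, 0]
  fingers: [70, 80, 85, 85]

```text
t: 17.92
tool_pos: [0.4609, 0.1395, 0.1474]
ee_rot: [0.184, 0.983, 0.001, 0.002]
wrist_force: [-0.9, -0.9, -1.0]
gripper_width: 0.085
```

Emit:
apply_moves:
  travel:
    - [0, 0, -15]
    - [0, 0, -40]
    - [0, 0, -40]
    - [0, 0, 0]
  dr:
    - [0, 0, 0]
    - [0, 0, 0]
    - [0, 0, 0]
    - [0, 0, 0]
  fingers: [85, 85, 85, 85]

```text
t: 18.42
tool_pos: [0.4607, 0.1395, 0.248]
ee_rot: [0.184, 0.983, 0.001, 0.003]
wrist_force: [0.5, -0.1, -0.3]
gripper_width: 0.0848
```

```bash
python3 look.py bottle_seat 0.1 w9
```

```text
0.86 [165. 100. 173. 166.] rect [0.4602 0.1387] [ 1.7  0.7 -1.7 -1.4] rim (array([0.45945613, 0.13948445]), np.float64(0.0009524131591894178), 468)
go [  1.4  -1.6 248. ]
0.83 [307.   0. 114.  33.] rect [0.3822 0.2649] [-42.8 -70.4  39.9 112.4] rim (array([0.43745258, 0.24470196]), np.float64(0.006716962987134437), 114)
go [119.8  87.9 247.7]
[0.4607 0.1395 0.248 ] dr (array([ 0.16,  0.28, -0.  ]), np.float64(68.8))
```

View pics/w9.png

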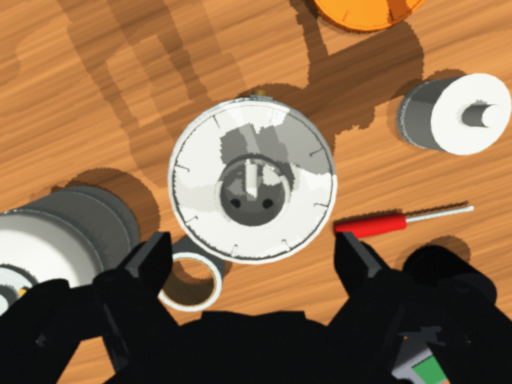

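Emit:
apply_moves:
  travel:
    - [-20, -46, 0]
    - [-20, -46, 0]
    - [-20, -46, 0]
    - [-20, -46, 0]
    - [-20, -46, 0]
    - [-20, -46, 0]
    - [-20, -46, 0]
    - [-20, -46, 0]
    - [-20, -46, 0]
    - [-12, -30, 30]
    - [0, 0, 40]
    - [0, 0, 0]
  dr:
    - [0, 0.3, 0]
    - [0, 0, 0]
    - [0, 0, 0]
    - [0, 0, 0]
    - [0, 0, 0]
    - [0, 0, 0]
    - [0, 0, 0]
    - [0, 0, 0]
    - [0, 0, 0]
    - [0, 0, 0]
    - [0, 0, 0]
    - [0, 0, 0]
  fingers: [85, 85, 60, 60, 60, 60, 60, 60, 60, 60, 60, 60]

```text
t: 20.02
tool_pos: [0.4671, -0.3533, 0.151]
ee_rot: [0.183, 0.983, 0.007, -0.017]
wrist_force: [-0.3, 0.5, 0.2]
gripper_width: 0.06
```

```bash
python3 look.py feed_probe 0 w10
```

```text
[ 0.4671 -0.3533  0.151 ] dr (array([ 0.45, -2.06,  0.01]), np.float64(68.9))
```

View pics/w10.png

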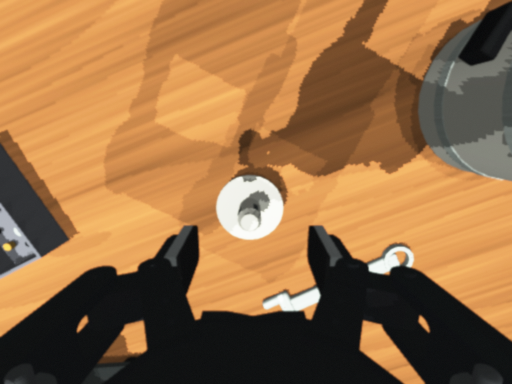

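Run:
```python
from h import *
o=bot.get_obs(); p=bot.capture("wrist"); T=camT(p,o)
f=p["frame"].min(2); m=np.zeros_like(f); m[165:250,205:295]=(f[165:250,205:295]>120); 
n,l,s,c=cv2.connectedComponentsWithStats(m); print(s[1:],c[1:].round())
X=unproj(p,T,[[250,207.5]],.027)[0]; Y=unproj(p,T,[[248.5,221]],.064)[0]
print(X,Y, o["tool_pos"])
M=R.from_euler("z",0)
d=np.r_[X[:2]-o["tool_pos"][:2],0]; a=np.radians(68.9)
print("level go", d@[-np.sin(a),np.cos(a),0]*1000, d@[np.cos(a),np.sin(a),0]*1000)
```

```text
[[ 218  171   67   64 3012]] [[250. 203.]]
[ 0.48228052 -0.36243219  0.027     ] [ 0.4816871  -0.36329497  0.064     ] [ 0.46936076 -0.35521548  0.15567793]
level go -14.651519330660914 -2.0817819455427946
```

Emit:
apply_moves:
  travel:
    - [-11, -2, 20]
    - [0, 0, 15]
    - [0, 0, 0]
  dr:
    - [0.5, -2.0, 0]
    - [0, 0, 0]
    - [0, 0, 0]
  fingers: [60, 60, 60]

```text
t: 20.55
tool_pos: [0.4822, -0.3627, 0.1269]
ee_rot: [0.182, 0.983, -0.007, 0.008]
wrist_force: [-0.1, 0.4, 0.2]
gripper_width: 0.0598
```

```bash
cat > pr.py <<'E'
from h import *
bot.capture("side")  # let the arm settle
o=bot.get_obs(); p=bot.capture("wrist"); T=camT(p,o)
g=cv2.cvtColor(p["frame"],cv2.COLOR_RGB2HSV); m=((g[:,:,1]<70)&(g[:,:,2]>90)).astype(np.uint8); m[260:]=0; m[:100]=0; m[:,:180]=0; m[:,330:]=0
n,l,s,c=cv2.connectedComponentsWithStats(m); i=1+np.argmax(s[1:,4]); print(s[i],c[i])
x,e=fitrect(p,T,"feed_probe",s[i,:4].tolist()); x2=rimfit(p,T,l==i,.028,.031)
print(x,e,x2,o["tool_pos"],level(o)); print(world_to_tool(o,np.r_[x,.057]-o["tool_pos"]).round(1),world_to_tool(o,np.r_[x2[0],.057]-o["tool_pos"]).round(1))
cv2.imwrite("pics/w11.png",p["frame"][:,:,::-1])
E
python3 pr.py
```

```text
[ 219  152   75   73 4134] [256.0478955  187.91388486]
[ 0.47866513 -0.3595279 ] [ 0.11642235  0.27206066 -0.1151107  -0.32311402] (array([ 0.47770106, -0.35958214]), np.float64(0.00024779903207702153), 207) [ 0.48263206 -0.36317319  0.1277124 ] (array([-0.65,  1.09,  0.01]), np.float64(69.1))
[ 6.4  2.8 70.6] [ 7.2  2.4 70.6]
```

Emit:
apply_moves:
  travel:
    - [5, 2, 10]
    - [0, 0, 15]
    - [0, 0, 15]
    - [0, 0, 5]
    - [0, 0, 0]
  dr:
    - [-0.6, 1.0, 0]
    - [0, 0, 0]
    - [0, 0, 0]
    - [0, 0, 0]
    - [0, 0, 0]
  fingers: [50, 50, 50, 50, 50]

```text
t: 21.28
tool_pos: [0.4786, -0.3598, 0.0801]
ee_rot: [0.182, 0.983, -0.0, 0.0]
wrist_force: [1.1, 0.2, 0.2]
gripper_width: 0.05
```

```bash
python3 g.py .4782 -.3595 .057
```

```text
pos [ 0.4786 -0.3598  0.0801] go [ 0.5  0.1 23.1] dr (array([-0.02,  0.04,  0.  ]), np.float64(69.1)) grip 0.05 F [1.1 0.2 0.2] t 21.275 q6 -2.05
```

Emit:
apply_moves:
  travel:
    - [0, 0, 10]
    - [0, 0, 9]
    - [0, 0, 4]
    - [0, 0, 0]
    - [0, 0, 0]
    - [0, 0, 0]
    - [0, 0, 0]
    - [0, 0, 0]
    - [0, 0, 0]
  dr:
    - [0, 0, 0]
    - [0, 0, 0]
    - [0, 0, 0]
    - [0, 0, 0]
    - [0, 0, 0]
    - [0, 0, 0]
    - [0, 0, 0]
    - [0, 0, 0]
    - [0, 0, 0]
  fingers: [50, 50, 50, 40, 28, 22, 10, 10, 10]

```text
t: 22.4
tool_pos: [0.4793, -0.3606, 0.0568]
ee_rot: [0.182, 0.983, -0.001, 0.001]
wrist_force: [0.8, 0.5, -0.6]
gripper_width: 0.0182
```

```bash
python3 g.py .4782 -.3595 .057
```

```text
pos [ 0.4793 -0.3606  0.0568] go [ 1.4  0.6 -0.2] dr (array([-0.09,  0.17,  0.  ]), np.float64(69.1)) grip 0.0182 F [ 0.8  0.5 -0.6] t 22.4 q6 -2.05
```

Emit:
apply_moves:
  travel:
    - [0, 0, -15]
    - [0, 0, -40]
    - [0, 0, -45]
    - [0, 0, -50]
    - [0, 0, -40]
    - [0, 0, -8]
    - [10, 24, 0]
    - [18, 43, 0]
    - [18, 43, 0]
    - [18, 43, 0]
    - [18, 43, 0]
    - [18, 43, 0]
  dr:
    - [0, 0, 0]
    - [0, 0, 0]
    - [0, 0, 0]
    - [0, 0, 0]
    - [0, 0, 0]
    - [0, 0, 0]
    - [0, 0, 0]
    - [0, 0, 0]
    - [0, 0, 0]
    - [0, 0, 0]
    - [0, 0, 0]
    - [0, 0, 0]
  fingers: [10, 10, 10, 10, 10, 10, 10, 10, 10, 10, 10, 10]

```text
t: 23.9
tool_pos: [0.4677, -0.0946, 0.2595]
ee_rot: [0.185, 0.983, -0.0, -0.001]
wrist_force: [0.3, 0.7, -0.9]
gripper_width: 0.018
```

```bash
python3 g.py .461 .1386 .1788
```

```text
pos [ 0.4677 -0.0946  0.2595] go [ 90.7 214.9  80.7] dr (array([-0.05, -0.12, -0.  ]), np.float64(68.7)) grip 0.018 F [ 0.3  0.7 -0.9] t 23.9 q6 -1.65
```

Emit:
apply_moves:
  travel:
    - [18, 43, 0]
    - [18, 43, 0]
    - [18, 43, 0]
    - [16, 38, 0]
    - [10, 24, 0]
    - [4, 10, 5]
    - [0, 0, 5]
    - [0, 0, 0]
  dr:
    - [0, 0, 0]
    - [0, 0, 0]
    - [0, 0, 0]
    - [0, 0, 0]
    - [0, 0, 0]
    - [0, 0, 0]
    - [0, 0, 0]
    - [0, 0, 0]
  fingers: [10, 10, 10, 10, 10, 10, 10, 10]

```text
t: 24.9
tool_pos: [0.4558, 0.1322, 0.2413]
ee_rot: [0.183, 0.983, -0.001, -0.008]
wrist_force: [0.8, -0.9, -0.7]
gripper_width: 0.0185
```

```bash
python3 g.py .461 .1386 .1788
python3 - <<'E'
from h import *
bot.capture("side")
o=bot.get_obs(); p=bot.capture("wrist"); T=camT(p,o)
z0=o["tool_pos"][2]-.0568; print(o["tool_pos"])
im=p["frame"][:,:,::-1].copy()
a=R.from_quat(o["ee_rot"]).as_matrix()
for x,r,z,c in [((.46,.139),.078,.124,(0,0,255)),((.46,.139),.0325,.146,(0,0,255)),(o["tool_pos"][:2],.031,z0+.028,(0,255,0))]:
    cv2.polylines(im,[proj(p,T,np.c_[x[0]+r*np.cos(A),x[1]+r*np.sin(A),0*A+z]).astype(int)],True,c,1)
cv2.imwrite("pics/w12.png",im)
E
```

```text
pos [0.4558 0.1322 0.2413] go [-3.5  8.2 62.4] dr (array([-0.27, -0.84, -0.  ]), np.float64(68.9)) grip 0.0185 F [ 0.8 -0.9 -0.7] t 24.9 q6 -1.18
[0.4559725  0.13208368 0.24157375]
```

View pics/w12.png

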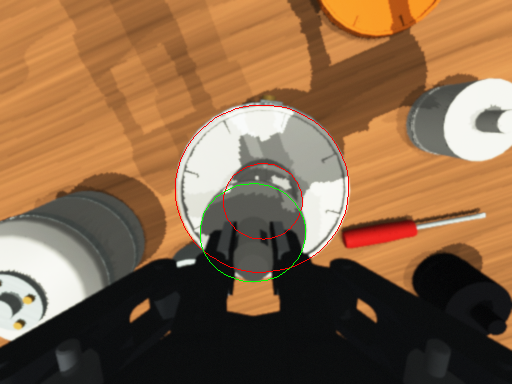

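Emit:
apply_moves:
  travel:
    - [-2, 8, 0]
    - [0, 0, 12]
    - [0, 0, 12]
    - [0, 0, 6]
    - [0, 0, 0]
  dr:
    - [-0.3, -0.8, 0]
    - [0, 0, 0]
    - [0, 0, 0]
    - [0, 0, 0]
    - [0, 0, 0]
  fingers: [10, 10, 10, 10, 10]

```text
t: 25.62
tool_pos: [0.4614, 0.1381, 0.2094]
ee_rot: [0.184, 0.983, 0.0, 0.001]
wrist_force: [0.2, -0.1, -1.3]
gripper_width: 0.0181
```

```bash
python3 g.py .461 .1386 .1788
```

```text
pos [0.4614 0.1381 0.2094] go [ 0.6  0.3 30.6] dr (array([ 0.06,  0.06, -0.  ]), np.float64(68.7)) grip 0.0181 F [ 0.2 -0.1 -1.3] t 25.625 q6 -1.16
```

Emit:
apply_moves:
  travel:
    - [0, 0, 8]
    - [0, 0, 8]
    - [0, 0, 6]
    - [0, 0, 4]
    - [0, 0, 2]
    - [0, 0, 1]
  dr:
    - [0, 0, 0]
    - [0, 0, 0]
    - [0, 0, 0]
    - [0, 0, 0]
    - [0, 0, 0]
    - [0, 0, 0]
  fingers: [10, 10, 10, 10, 10, 10]

```text
t: 26.38
tool_pos: [0.4618, 0.1381, 0.1789]
ee_rot: [0.184, 0.983, 0.001, 0.001]
wrist_force: [0.7, -0.3, -1.2]
gripper_width: 0.0181
```

```bash
python3 g.py .461 .1386 .1788
```

```text
pos [0.4618 0.1381 0.1789] go [0.9 0.1 0.1] dr (array([ 0.08,  0.1 , -0.  ]), np.float64(68.7)) grip 0.0181 F [ 0.7 -0.3 -1.2] t 26.375 q6 -1.16
```

Emit:
apply_moves:
  travel:
    - [0.5, 0, 1]
    - [0, 0, 1]
    - [0, 0, 1]
  dr:
    - [0, 0, 0]
    - [0, 0, 0]
    - [0, 0, 0]
  fingers: [10, 10, 10]

```text
t: 26.75
tool_pos: [0.4618, 0.1382, 0.1786]
ee_rot: [0.184, 0.983, 0.0, 0.002]
wrist_force: [-3.9, -0.9, 6.4]
gripper_width: 0.0182
```

Emit:
apply_moves:
  travel:
    - [0, 0, 0]
    - [0, 0, 0]
    - [0, 0, 0]
    - [0, 0, 0]
  dr:
    - [0, 0, 0]
    - [0, 0, 0]
    - [0, 0, 0]
    - [0, 0, 0]
  fingers: [25, 40, 50, 50]

```text
t: 27.25
tool_pos: [0.4622, 0.1383, 0.179]
ee_rot: [0.184, 0.983, 0.0, 0.002]
wrist_force: [0.1, -0.7, -0.0]
gripper_width: 0.0501
```

Emit:
apply_moves:
  travel:
    - [0, 0, -15]
    - [0, 0, -40]
    - [0, 0, -35]
    - [0, 0, 0]
  dr:
    - [0, 0, 0]
    - [0, 0, 0]
    - [0, 0, 0]
    - [0, 0, 0]
  fingers: [50, 50, 50, 50]

```text
t: 27.75
tool_pos: [0.462, 0.1383, 0.2744]
ee_rot: [0.184, 0.983, 0.001, 0.003]
wrist_force: [0.2, 0.3, -0.0]
gripper_width: 0.05
```

Run:
```python
from h import *
bot.capture("side")
o=bot.get_obs(); p=bot.capture("wrist"); T=camT(p,o); print(o["tool_pos"])
for d in bot.outline_of(p,"dust_cap")[:2]:
    r=d["rect"]; x,e=fitrect(p,T,"dust_cap",r); print("cap",round(d["p"],2),r,x.round(4),e.round(1))
im=p["frame"][:,:,::-1].copy()
for x,r,z,c in [((.46,.139),.078,.124,(0,0,255)),((.461,.1386),.031,.150,(0,255,0))]:
    cv2.polylines(im,[proj(p,T,np.c_[x[0]+r*np.cos(A),x[1]+r*np.sin(A),0*A+z]).astype(int)],True,c,1)
cv2.imwrite("pics/w13.png",im)
```

```text
[0.46118469 0.13822855 0.27263648]
cap 0.93 [390.0, 76.5, 105.4, 75.5] [0.4842 0.3777] [-0.1  0.   0.1 -0. ]
cap 0.83 [395.8, 237.6, 88.6, 72.6] [0.7059 0.3335] [-0.4 -2.2  0.3  2.2]
```

View pics/w13.png

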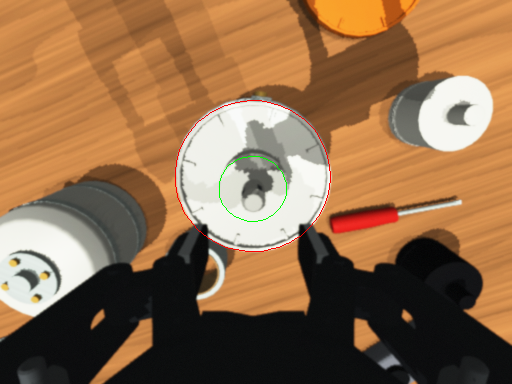

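Emit:
apply_moves:
  travel:
    - [13, 43, 0]
    - [13, 43, 0]
    - [13, 43, 15]
    - [13, 43, 25]
    - [12, 43, 25]
    - [0, 0, 0]
    - [0, 0, 0]
  dr:
    - [0, 0, 0]
    - [0, 0, 0]
    - [0, 0, 0]
    - [0, 0, 0]
    - [0, 0, 0]
    - [0, 0, 0]
    - [0, 0, 0]
  fingers: [50, 50, 50, 50, 50, 50, 50]

```text
t: 28.78
tool_pos: [0.4738, 0.3655, 0.1919]
ee_rot: [0.186, 0.983, -0.005, -0.008]
wrist_force: [0.2, -0.6, 0.1]
gripper_width: 0.05
```

```bash
python3 look.py dust_cap 0 w14
```

```text
0.59 [225. 144.  90.  93.] rect [0.4806 0.3775] [-0.3 -1.   0.3  1. ] rim (array([0.47920685, 0.37486023]), np.float64(0.0011772153952182424), 255)
go [ -4.6  16.3 191.7]
[0.4738 0.3655 0.1919] dr (array([-0.78, -0.78, -0.01]), np.float64(68.6))
```

View pics/w14.png

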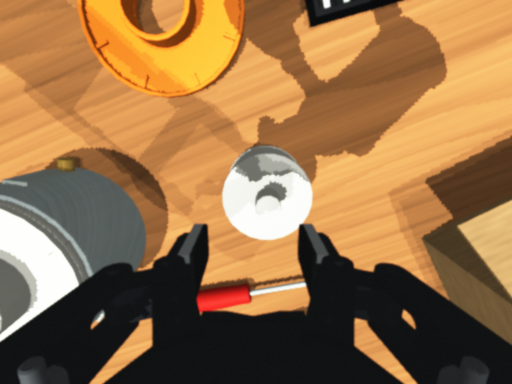

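Emit:
apply_moves:
  travel:
    - [-2, 12, 10]
    - [0, 0, 15]
    - [0, 0, 5]
    - [0, 0, 0]
  dr:
    - [-0.8, -0.8, 0]
    - [0, 0, 0]
    - [0, 0, 0]
    - [0, 0, 0]
  fingers: [50, 50, 50, 50]

```text
t: 29.38
tool_pos: [0.4814, 0.3745, 0.1614]
ee_rot: [0.188, 0.982, 0.001, 0.002]
wrist_force: [0.3, -0.8, -0.3]
gripper_width: 0.0498
```

```bash
python3 look.py dust_cap 0 w15; python3 g.py .4805 .377 .103
```

```text
0.76 [202. 141. 105. 107.] rect [0.4815 0.3761] [ 1.  -0.4 -1.   0.3] rim (array([0.47938408, 0.37494979]), np.float64(0.0011615266613181005), 290)
go [  1.1   1.  161.5]
[0.4814 0.3745 0.1614] dr (array([ 0.19,  0.17, -0.  ]), np.float64(68.4))
pos [0.4817 0.3747 0.1621] go [ 2.2  1.5 59.1] dr (array([ 0.23,  0.21, -0.  ]), np.float64(68.4)) grip 0.0501 F [ 0.4 -0.5  0.3] t 29.475 q6 -0.73
```

View pics/w15.png

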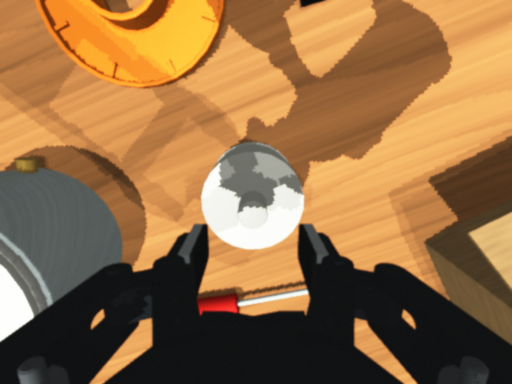

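Emit:
apply_moves:
  travel:
    - [1.5, 0.5, 15]
    - [0, 0, 15]
    - [0, 0, 15]
    - [0, 0, 8]
    - [0, 0, 3]
    - [0, 0, 0]
  dr:
    - [0.2, 0.2, 0]
    - [0, 0, 0]
    - [0, 0, 0]
    - [0, 0, 0]
    - [0, 0, 0]
    - [0, 0, 0]
  fingers: [50, 50, 50, 50, 50, 50]

```text
t: 30.22
tool_pos: [0.4802, 0.3757, 0.1016]
ee_rot: [0.188, 0.982, -0.0, -0.0]
wrist_force: [0.8, 0.8, -1.4]
gripper_width: 0.0502
```

```bash
python3 g.py .4805 .3757 .103
```

```text
pos [0.4802 0.3757 0.1016] go [-0.3  0.1 -1.4] dr (array([-0.02, -0.04, -0.  ]), np.float64(68.4)) grip 0.0502 F [ 0.8  0.8 -1.4] t 30.225 q6 -0.73
```

Emit:
apply_moves:
  travel:
    - [0, 0, -1.5]
    - [0, 0, 0]
    - [0, 0, 0]
    - [0, 0, 0]
    - [0, 0, 0]
    - [0, 0, 0]
  dr:
    - [0, 0, 0]
    - [0, 0, 0]
    - [0, 0, 0]
    - [0, 0, 0]
    - [0, 0, 0]
    - [0, 0, 0]
  fingers: [40, 30, 25, 12, 12, 12]

```text
t: 30.98
tool_pos: [0.4811, 0.3762, 0.1048]
ee_rot: [0.187, 0.982, 0.001, 0.001]
wrist_force: [0.6, 0.6, -0.1]
gripper_width: 0.0198
```

```bash
python3 g.py .4805 .3757 .103
```

```text
pos [0.4811 0.3762 0.1048] go [ 0.4 -0.7  1.8] dr (array([ 0.11,  0.08, -0.  ]), np.float64(68.4)) grip 0.0198 F [ 0.6  0.6 -0.1] t 30.975 q6 -0.73
```

Emit:
apply_moves:
  travel:
    - [0, 0, -15]
    - [0, 0, -40]
    - [0, 0, -45]
    - [0, 0, -50]
    - [0, 0, -40]
    - [0, 0, -15]
    - [-6, -20, 0]
    - [-12, -40, 0]
    - [-12, -40, 0]
    - [-12, -40, 0]
    - [-10, -33, 0]
    - [0, 0, 0]
  dr:
    - [0, 0, 0]
    - [0, 0, 0]
    - [0, 0, 0]
    - [0, 0, 0]
    - [0, 0, 0]
    - [0, 0, 0]
    - [0, 0, 0]
    - [0, 0, 0]
    - [0, 0, 0]
    - [0, 0, 0]
    - [0, 0, 0]
    - [0, 0, 0]
  fingers: [12, 12, 12, 12, 12, 12, 12, 12, 12, 12, 12, 12]

```text
t: 32.48
tool_pos: [0.4621, 0.1905, 0.316]
ee_rot: [0.187, 0.982, -0.0, -0.002]
wrist_force: [-0.4, -0.2, 0.1]
gripper_width: 0.0199
```

```bash
python3 g.py .461 .1387 .2228
```

```text
pos [0.4621 0.1905 0.316 ] go [-18.3 -48.5  93.2] dr (array([-0.05, -0.17, -0.  ]), np.float64(68.5)) grip 0.0199 F [-0.4 -0.2  0.1] t 32.475 q6 -1.05
```

Emit:
apply_moves:
  travel:
    - [-8, -20, 0]
    - [-7, -18, 0]
    - [-3, -9, 0]
    - [0, 0, 0]
    - [0, 0, 0]
  dr:
    - [0, 0, 0]
    - [0, 0, 0]
    - [0, 0, 0]
    - [0, 0, 0]
    - [0, 0, 0]
  fingers: [12, 12, 12, 12, 12]

```text
t: 33.1
tool_pos: [0.4606, 0.1423, 0.3136]
ee_rot: [0.186, 0.983, 0.001, -0.004]
wrist_force: [0.1, -0.4, -0.7]
gripper_width: 0.0198
```

```bash
python3 g.py .461 .1387 .2228;  python3 - <<'E'
from h import *
o=bot.get_obs(); p=bot.capture("wrist"); T=camT(p,o); z0=o["tool_pos"][2]-.1048
for d in bot.outline_of(p,"dust_cap")[:2]:
    print(d["p"],d["rect"],rimfit(p,T,d["mask"],z0+.073,.041,240))
E
```

```text
pos [0.4606 0.1423 0.3136] go [-2.4 -3.1 90.7] dr (array([-0.01, -0.46, -0.  ]), np.float64(68.6)) grip 0.0198 F [ 0.1 -0.4 -0.7] t 33.1 q6 -1.15
0.81 [185.1, 148.5, 137.6, 141.2] (array([0.45427621, 0.14443463]), np.float64(0.003471808038333704), 330)
0.64 [381.2, 230.8, 79.4, 67.7] (array([0.53158442, 0.2129997 ]), np.float64(0.0011024919213023614), 44)
```

```bash
python3 - <<'E'
from h import *
o=bot.get_obs(); p=bot.capture("wrist"); T=camT(p,o); z0=o["tool_pos"][2]-.1048
d=bot.outline_of(p,"dust_cap")[0]; l,t,w,h=d["rect"]
def f(v):
    q=proj(p,T,solid("dust_cap",*v,z0)); return np.r_[q.min(0),q.max(0)[0]]-[l,t,l+w]
s=least_squares(f,o["tool_pos"][:2]); print(s.x,s.fun,o["tool_pos"],world_to_tool(o,np.r_[s.x,0]-o["tool_pos"]))
E
```

```text
[0.57516472 0.22463786] [-45.90145252   7.06276745  32.60262253] [0.46056033 0.14220247 0.31362372] [-79.17442249 118.62167187 312.96950336]
```

```bash
python3 - <<'E'
from h import *
o=bot.get_obs(); p=bot.capture("wrist"); T=camT(p,o); z0=o["tool_pos"][2]-.1048
d=bot.outline_of(p,"dust_cap")[0]; print(d["rect"], d["p"])
M=R.from_quat(o["ee_rot"]).as_matrix()
for k in (-4,0,4):
    c=o["tool_pos"]+M[:,0]*k/1000; q=proj(p,T,solid("dust_cap",c[0],c[1],z0)[:144]); print(k,q.min(0),q.max(0))
im=p["frame"][:,:,::-1].copy()
for x,r,z,c in [((.46,.139),.078,.124,(0,0,255)),(o["tool_pos"][:2],.041,z0,(255,0,0)),(o["tool_pos"][:2],.041,z0+.073,(0,255,0))]:
    cv2.polylines(im,[proj(p,T,np.c_[x[0]+r*np.cos(A),x[1]+r*np.sin(A),0*A+z]).astype(int)],True,c,1)
cv2.imwrite("pics/w16.png",im)
E
```

```text
[380.0, 228.1, 78.7, 72.6] 0.7
-4 [184.32874287 154.13120208] [321.03134341 297.72007615]
0 [183.89096255 149.23886476] [321.4677934  292.29971195]
4 [183.4475393  144.30068573] [321.90985407 286.81406731]
```

Emit:
apply_moves:
  travel:
    - [-2, -3.5, 0]
    - [0, 0, 12]
    - [0, 0, 15]
    - [0, 0, 15]
    - [0, 0, 6]
    - [0, 0, 0]
  dr:
    - [0, -0.4, 0]
    - [0, 0, 0]
    - [0, 0, 0]
    - [0, 0, 0]
    - [0, 0, 0]
    - [0, 0, 0]
  fingers: [12, 12, 12, 12, 12, 12]

```text
t: 34.15
tool_pos: [0.4603, 0.1376, 0.2608]
ee_rot: [0.186, 0.983, -0.0, -0.002]
wrist_force: [-0.3, 0.2, -1.0]
gripper_width: 0.02
```

```bash
python3 g.py .461 .1383 .2228
```

```text
pos [0.4603 0.1376 0.2608] go [-0.5  1.  38. ] dr (array([-0.09, -0.16, -0.  ]), np.float64(68.6)) grip 0.02 F [-0.3  0.2 -1. ] t 34.15 q6 -1.16
```

Emit:
apply_moves:
  travel:
    - [-0.5, 1, 4]
    - [0, 0, 5]
    - [0, 0, 5]
    - [0, 0, 5]
    - [0, 0, 0]
  dr:
    - [0, -0.1, 0]
    - [0, 0, 0]
    - [0, 0, 0]
    - [0, 0, 0]
    - [0, 0, 0]
  fingers: [12, 12, 12, 12, 12]

```text
t: 34.78
tool_pos: [0.4618, 0.1385, 0.2414]
ee_rot: [0.186, 0.983, -0.0, 0.0]
wrist_force: [-0.0, -0.3, -1.1]
gripper_width: 0.0197
```

```bash
python3 g.py .461 .1383 .2228
```

```text
pos [0.4618 0.1385 0.2414] go [ 0.7 -0.4 18.6] dr (array([-0.04,  0.05,  0.  ]), np.float64(68.6)) grip 0.0197 F [-0.  -0.3 -1.1] t 34.775 q6 -1.16
```

Past the neck top with no contact force; I'll go on down.

Emit:
apply_moves:
  travel:
    - [0.7, 0, 5]
    - [0, 0, 5]
    - [0, 0, 4]
    - [0, 0, 2]
    - [0, 0, 1.5]
    - [0, 0, 1]
  dr:
    - [0, 0, 0]
    - [0, 0, 0]
    - [0, 0, 0]
    - [0, 0, 0]
    - [0, 0, 0]
    - [0, 0, 0]
  fingers: [12, 12, 12, 12, 12, 12]

```text
t: 35.52
tool_pos: [0.4616, 0.1385, 0.2228]
ee_rot: [0.186, 0.983, -0.001, 0.001]
wrist_force: [-2.6, -1.3, 6.9]
gripper_width: 0.0201
```

```bash
python3 g.py .461 .1383 .2228
```

```text
pos [0.4616 0.1385 0.2228] go [ 0.5 -0.4 -0. ] dr (array([-0.03,  0.13,  0.  ]), np.float64(68.6)) grip 0.0201 F [-2.6 -1.3  6.9] t 35.525 q6 -1.16
```

Contact comes at exactly the seat height. Release and retreat.

Emit:
apply_moves:
  travel:
    - [0, 0, 0]
    - [0, 0, 0]
    - [0, 0, 0]
    - [0, 0, 0]
  dr:
    - [0, 0, 0]
    - [0, 0, 0]
    - [0, 0, 0]
    - [0, 0, 0]
  fingers: [28, 40, 50, 50]

```text
t: 36.02
tool_pos: [0.4619, 0.1386, 0.223]
ee_rot: [0.186, 0.983, -0.0, 0.002]
wrist_force: [0.5, -0.3, 0.8]
gripper_width: 0.05
```

Emit:
apply_moves:
  travel:
    - [0, 0, -12]
    - [0, 0, -30]
    - [0, 0, -40]
    - [0, 0, -20]
    - [0, 0, 0]
    - [0, 0, 0]
  dr:
    - [0, 0, 0]
    - [0, 0, 0]
    - [0, 0, 0]
    - [0, 0, 0]
    - [0, 0, 0]
    - [0, 0, 0]
  fingers: [50, 50, 50, 50, 50, 50]

```text
t: 36.78
tool_pos: [0.4615, 0.1388, 0.3306]
ee_rot: [0.186, 0.983, -0.0, 0.002]
wrist_force: [-0.7, -0.5, -0.4]
gripper_width: 0.05
```

Run:
```python
from h import *
o=bot.get_obs(); p=bot.capture("wrist"); T=camT(p,o); print(o["tool_pos"],o["wrist_force"].round(1))
for n,z in [("dust_cap",.118),("bottle_seat",.1)]:
    for d in bot.outline_of(p,n)[:2]: x,e=fitrect(p,T,n,d["rect"],z); print("wrist",n,round(d["p"],2),d["rect"],x.round(4),e.round(1))
for c in ["scene","side"]:
    p=bot.capture(c); T=camT(p)
    for n,z in [("dust_cap",.118),("bottle_seat",.1)]:
        for d in bot.outline_of(p,n)[:3]: x,e=fitrect(p,T,n,d["rect"],z); print(c,n,round(d["p"],2),np.round(d["rect"]),x.round(4),e.round(1))
    print([(n,[np.round(d["rect"]).tolist() for d in bot.spot_in(p,n)[:1]]) for n in ("tape_roll","screwdriver","wrench")])
```

```text
[0.46145042 0.13880669 0.33057606] [-0.7 -0.5 -0.4]
wrist dust_cap 0.86 [376.8, 218.5, 77.5, 68.7] [0.613  0.2793] [-14.9 -11.2  11.9  12.2]
wrist dust_cap 0.61 [212.2, 138.0, 80.8, 87.7] [0.4632 0.1382] [-1.5 -0.1  1.5  0.2]
wrist bottle_seat 0.82 [289.2, 0.0, 108.4, 46.1] [0.3621 0.2815] [-20.1 -48.7  18.9  68.1]
wrist bottle_seat 0.65 [187.4, 102.6, 132.7, 126.6] [0.4607 0.1407] [ 1.9 -0.2 -1.9 -0. ]
scene dust_cap 0.8 [290. 167.  32.  44.] [0.4635 0.1366] [-2.6 -1.5  2.5  1.2]
scene dust_cap 0.7 [269. 309.  40.  57.] [0.757  0.3719] [-4.4 -3.2  4.1  2.6]
scene dust_cap 0.69 [142. 152.  42.  35.] [ 0.6701 -0.1442] [ 2.1 -5.4 -2.3  5.2]
scene bottle_seat 0.76 [273. 178.  69.  46.] [0.4591 0.1428] [ 1.6 -2.6 -1.6  2.3]
scene bottle_seat 0.69 [379. 212.  66.  52.] [0.3695 0.3747] [-4.  -4.   3.8  2.7]
[('tape_roll', [[217.0, 199.0, 39.0, 38.0]]), ('screwdriver', [[285.0, 271.0, 54.0, 69.0]]), ('wrench', [[143.0, 157.0, 40.0, 31.0]])]
side dust_cap 0.67 [250. 145.  20.  24.] [0.5272 0.0439] [-3.6 -8.1  3.6  5.6]
side dust_cap 0.64 [214. 132.  27.  41.] [0.4548 0.1206] [-0.   1.9  0.  -1.5]
side bottle_seat 0.85 [204. 156.  46.  19.] [0.456  0.1284] [-1.8 -3.2  1.8  2. ]
side bottle_seat 0.61 [139. 167.  44.  25.] [0.2434 0.1268] [-6.1 -2.6  6.3  0.2]
[('tape_roll', []), ('screwdriver', []), ('wrench', [[327.0, 240.0, 57.0, 38.0]])]
```

The cap and seat are both on the tank at their seat heights, near (0.46, 0.139). The tape and tools haven't moved, and the gripper is clear of everything, so I'm handing in.

```bash
python3 -c "
from cell import bot
print(bot.close_job())"
```

```text
the job is handed in; nothing more can be done
None
```

I put all four parts on the cold tank in order (baffle, bottle seat, feed probe, dust cap) and handed the job in at about 37 s. No verdict was reported. The orange seat and the black cap were left alone.

**Seating:** each part met its seat with 6–13 N, at TCP heights within 0.3 mm of what I calculated. I released each one and saw no sign of a drop or tip.

**Centring:** wrist images put the baffle within about 2 mm of the tank's centre. The seat is about 2 mm off or less, the probe about 2 mm and the cap about 4 mm, all inside tolerance.

**Checks that were weaker or disagreed:**
- **Fixed cameras:** the scene and side views differed from the wrist camera by up to 19 mm. The side view's final fit of the cap, (0.455, 0.121), was the worst. The tank itself showed smaller shifts in the same directions before assembly, so I trusted the wrist camera and the contact heights.
- **Final look:** I had used all 16 picture views, so the finished stack was checked by network fits only, not by eye.
- **Bystanders:** the tape roll, screwdriver and wrench were detected within a few pixels of where they started in the scene view. The side view missed the tape roll and screwdriver, as it had at the start.

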